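Top up the jar board and hold the surplus jar to the scanner

TASK

Top up the olive jars on the beech board: set one jar from the counter into each empty pocket, upright and right down, without dropping a jar, and leave the jars already in the board where they are. One jar will be left over; book it back into stock by holding it up in front of the scanner: upright, its bar code squarely facing the red window, level with the window's centre and about 10 cm away from it. Finish while still holding it there, and do not bump the scanner or shift the cheese, the butter or the olive tub.

Things in the scene. Friction and masses are not known exactly. Their poses are not given: they have to be found in the camera images.
- board: beech board 206 (x) by 168 (y) by 28 mm high with six round pockets in two rows of three, a low steel handle at each x end (22 mm beyond, 19 mm high); fixed to the counter. Origin at the centre of its underside
- pocket0 (a point): centre of the mouth of a pocket of the board, level with the board's top (28 mm above the counter); at -64, -42 mm in the board's x, y. The pocket is 52 mm wide and 14 mm deep, with a flat floor; axes as the board's. It may be empty or hold a jar
- pocket1 (a point): centre of the mouth of a pocket of the board, level with the board's top (28 mm above the counter); at 0, -42 mm in the board's x, y. The pocket is 52 mm wide and 14 mm deep, with a flat floor; axes as the board's. It may be empty or hold a jar
- pocket2 (a point): centre of the mouth of a pocket of the board, level with the board's top (28 mm above the counter); at 64, -42 mm in the board's x, y. The pocket is 52 mm wide and 14 mm deep, with a flat floor; axes as the board's. It may be empty or hold a jar
- pocket3 (a point): centre of the mouth of a pocket of the board, level with the board's top (28 mm above the counter); at -64, 42 mm in the board's x, y. The pocket is 52 mm wide and 14 mm deep, with a flat floor; axes as the board's. It may be empty or hold a jar
- pocket4 (a point): centre of the mouth of a pocket of the board, level with the board's top (28 mm above the counter); at 0, 42 mm in the board's x, y. The pocket is 52 mm wide and 14 mm deep, with a flat floor; axes as the board's. It may be empty or hold a jar
- pocket5 (a point): centre of the mouth of a pocket of the board, level with the board's top (28 mm above the counter); at 64, 42 mm in the board's x, y. The pocket is 52 mm wide and 14 mm deep, with a flat floor; axes as the board's. It may be empty or hold a jar
- jar1: one of seven like olive jars, straight glass, 48 mm diameter, 70 mm high with its green lid (top 14 mm), about 190 g, in a pocket or on the counter. Origin: centre of the underside, z up. On its +x side a white label with black bar code (12 to 42 mm up, 54 degrees to either side of +x); a white paper seal, 10 mm wide, runs from the lid's centre down to the label, so from above it points to +x
- jar2: one of seven like olive jars, straight glass, 48 mm diameter, 70 mm high with its green lid (top 14 mm), about 190 g, in a pocket or on the counter. Origin: centre of the underside, z up. On its +x side a white label with black bar code (12 to 42 mm up, 54 degrees to either side of +x); a white paper seal, 10 mm wide, runs from the lid's centre down to the label, so from above it points to +x
- jar3: one of seven like olive jars, straight glass, 48 mm diameter, 70 mm high with its green lid (top 14 mm), about 190 g, in a pocket or on the counter. Origin: centre of the underside, z up. On its +x side a white label with black bar code (12 to 42 mm up, 54 degrees to either side of +x); a white paper seal, 10 mm wide, runs from the lid's centre down to the label, so from above it points to +x
- jar4: one of seven like olive jars, straight glass, 48 mm diameter, 70 mm high with its green lid (top 14 mm), about 190 g, in a pocket or on the counter. Origin: centre of the underside, z up. On its +x side a white label with black bar code (12 to 42 mm up, 54 degrees to either side of +x); a white paper seal, 10 mm wide, runs from the lid's centre down to the label, so from above it points to +x
- jar5: one of seven like olive jars, straight glass, 48 mm diameter, 70 mm high with its green lid (top 14 mm), about 190 g, in a pocket or on the counter. Origin: centre of the underside, z up. On its +x side a white label with black bar code (12 to 42 mm up, 54 degrees to either side of +x); a white paper seal, 10 mm wide, runs from the lid's centre down to the label, so from above it points to +x
- jar6: one of seven like olive jars, straight glass, 48 mm diameter, 70 mm high with its green lid (top 14 mm), about 190 g, in a pocket or on the counter. Origin: centre of the underside, z up. On its +x side a white label with black bar code (12 to 42 mm up, 54 degrees to either side of +x); a white paper seal, 10 mm wide, runs from the lid's centre down to the label, so from above it points to +x
- jar7: one of seven like olive jars, straight glass, 48 mm diameter, 70 mm high with its green lid (top 14 mm), about 190 g, in a pocket or on the counter. Origin: centre of the underside, z up. On its +x side a white label with black bar code (12 to 42 mm up, 54 degrees to either side of +x); a white paper seal, 10 mm wide, runs from the lid's centre down to the label, so from above it points to +x
- jar5_label (a point): centre of jar5's bar code, on the glass: 24 mm along x from the jar's axis and 27 mm above its underside; axes as the jar's
- jar6_label (a point): centre of jar6's bar code, on the glass: 24 mm along x from the jar's axis and 27 mm above its underside; axes as the jar's
- jar7_label (a point): centre of jar7's bar code, on the glass: 24 mm along x from the jar's axis and 27 mm above its underside; axes as the jar's
- scanner: black hands-free bar code scanner on a round foot (104 mm) and stem, fixed to the counter, 204 mm high; its head is 74 mm wide (y), 70 mm deep and 108 mm high. Origin at the centre of the foot's underside; its x axis points from the window side to its back, so it looks along its -x
- window (a point): centre of the scanner's dark red window (58 by 72 mm), upright, 150 mm above the counter and 27 mm in front (-x) of the scanner's origin; axes as the scanner's: the scanner looks along -x, so what it reads stands at negative x
- cheese: half wheel of pale cheese, 140 mm across, 70 mm deep, 66 mm high, loose on the counter; origin on the underside at the middle of the cut face. Leave alone
- butter: dark red and white butter pack 65 by 105 by 42 mm high, loose on the counter; origin at the centre of the underside. Leave alone
- tub: white open tub of dark olives 120 by 150 by 60 mm high, loose on the counter; origin at the centre of the underside. Leave alone
Not all that is in view belongs to the job. Leave any blue look-alike of the jar5 alone. Leave any orange look-alike of the jar6 alone.

How it is judged:
By the outcome, as a careful person would: the job done as asked, in the order asked, and still so for the second after the job is handed in, while the arm keeps its last pose, push and grip.
It also fails if it takes over 64 s, if anything falls off the work surface, if the arm or the gripper's body presses on something with over 40 N, if the wrist force passes 120 N, or if a joint passes its speed limit or range.

ROBOT

A 6-joint arm with a two-finger parallel gripper is mounted at the origin on the work surface. World frame = base frame: x ahead of the robot, y to its left, z up, the work surface at z = 0. Lengths are in m, angles in rad, forces in N, time in s.
With the tool pointing down it reaches from about 0.325 to 0.85 m from the base axis. Payload 15.5 kg.
Tool frame: the origin (TCP) lies midway between the tips of the shut fingers; the grasp point (between the pads) lies 19 mm behind it (robot.tcp_to_grasp is the distance from the TCP to the grasp point, in m); z points along the fingers, y is the line along which they close (so a half turn about z gives the same grasp; the last joint's range is limited). The gripper opens to 91 mm and grips with 3 to 60 N. Pads are 32 mm wide; open, the fingers measure 118 mm over their backs; the gripper's body (76 mm by 178 mm) begins 60 mm behind the grasp point.
Start: joints at [1.196, 0.494, 1.345, -0, 1.302, -0.096], TCP at [0.173, 0.601, 0.214] pointing down, gripper open.
Joint ranges: [-2.91, 2.91], [-0.82, 2.16], [0.22, 2.67], [-1.22, 4.37], [0.12, 2.79], [-3.08, 3.08]. Speed limits (rad/s): [1.89, 1.89, 2.57, 3.01, 3.01, 3.01].

INTERFACE

Orientations are given as a rotation vector (axis times angle).
In Python, from bench import robot gives the robot as it stands.
- The arm moves only by the shell command python3 -m pendant 'ROWS' [FORCE]. ROWS is JSON, a list of rows, each a list of 3 entries, a list of its own where there are three numbers: the shift along the tool's x, y, z in m, then the turn, a rotation vector about the tool's x, y, z in rad, then the opening, from 0 (shut) to 1 (fully open). In form: [[[tx, ty, tz], [wx, wy, wz], gripper], ...]. A call has 1 to 5 rows; each row shifts and turns the commanded pose from where the row before left it, along the tool's axes as they then stand; what a row does not reach is not made up. A row lasts 1/8 s, in which the tool goes at most 62.5 mm and 10.7 degrees, less where a joint would pass 70% of its speed; a pose out of reach is approached as far as the arm can. A call is refused whole if a number of a shift passes 0.0625 or a number of a turn 0.188, either way. A call with a gripper value outside its range is refused whole. The fingers move at their own pace and stop on an object; FORCE is the grip in N (left out, the last holds). Time passes only in rows, so rows that do not move let the fingers close. It gives the time, the measured TCP pose, the force, the opening and the grip force at its end, in the units of the state.
- robot.get_obs(): the state, without advancing time (a new reading comes with each control period).
- robot.get_image(name): name is "side" or "top"; returns a dict with "image" (400x640x3 uint8, red, green, blue), "depth" (400x640 float32, m along the optical axis (not along the pixel's ray), 0 where there is no reading), "intrinsics" (3x3 intrinsics, pixels), "camera_from_world" (4x4, takes a point from world to camera coordinates). Camera axes: x right, y down, z forward; pixel columns grow to the right and rows downward; lengths in m; the calibration is good to about 2 mm. A picture is of the moment at which its call begins.
- robot.sign_off(): hands the job in; it is judged then, once.
The state is a dict: "clock": time; "joint_positions": joint angles; "qd": joint speeds; "effort": joint torques, N m; "eef_pos": TCP position; "tcp_rot": TCP orientation; "wrist_force": force on the tool from outside, world axes, zero at the start; "moment": the same for the moment, N m; "finger_gap": finger opening in m; "grip_force": force on a finger pad.
Only numpy, scipy, OpenCV 4.12 (cv2) and the standard library are available. Lean on these libraries where they do the work, as an engineer would, in place of code of your own. Each camera call takes 0.05 s, during which the arm holds its last target. There are 200 camera calls.

## Working session

There is one attempt and no reset: what is moved stays moved. The work goes in short steps, Python scripts to look and compute and a shell command to move; the robot and the scene stay as the last step left them, time stands still between calls to the robot, and variables do not carry over. Pictures are saved under pics/ and viewed, at most 10 in all, crops included, and the job is handed in when it is done.

```bash
mkdir -p pics; ls; python3 - <<'E'
from bench import robot
import cv2,numpy as np
o=robot.get_obs()
for k,v in o.items(): print(k,v)
for n in("side","top"):
    d=robot.get_image(n); cv2.imwrite(f"pics/{n}0.png",d["image"][:,:,::-1]); np.savez(f"{n}0.npz",**d)
    print(n,d["intrinsics"].tolist(),np.round(d["camera_from_world"],3).tolist())
E
```

```text
pics
clock 0.0
joint_positions [ 1.19547379e+00  4.94190584e-01  1.34610861e+00 -1.80291014e-05
  1.30252130e+00 -9.54774002e-02]
qd [-0.00074328 -0.00119691 -0.00019803  0.00090318 -0.00031741  0.00011403]
effort [-3.43781794e-03 -8.78804183e+01 -3.81846035e+01  7.06794625e-02
  5.31848904e-02 -1.15057828e-04]
eef_pos [0.17247984 0.60033746 0.2133413 ]
tcp_rot [-4.38101640e-01 -3.11062289e+00  1.88169786e-03]
wrist_force [-0.14159783 -0.48809861  0.40948028]
moment [ 0.05124401  0.00793649 -0.03722709]
grip_force 0.0
finger_gap 0.0908862116770276
side [[472.0262693742322, 0.0, 316.8502111190067], [0.0, 472.0262693742322, 206.6705234271013], [0.0, 0.0, 1.0]] [[0.97, -0.245, -0.004, -0.572], [-0.14, -0.54, -0.83, 0.137], [0.201, 0.805, -0.558, 1.252], [0.0, 0.0, 0.0, 1.0]]
top [[458.6604640661089, 0.0, 319.1943574906863], [0.0, 458.6604640661089, 193.0629189275829], [0.0, 0.0, 1.0]] [[0.003, -1.0, 0.012, -0.077], [-0.998, -0.003, -0.069, 0.575], [0.069, -0.011, -0.998, 1.343], [0.0, 0.0, 0.0, 1.0]]
```

View pics/top0.png

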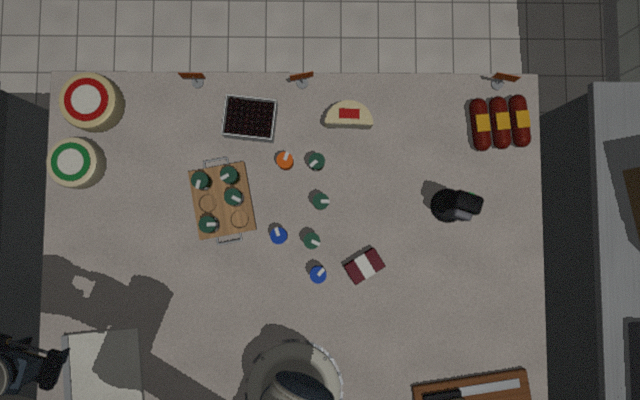

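View pics/side0.png

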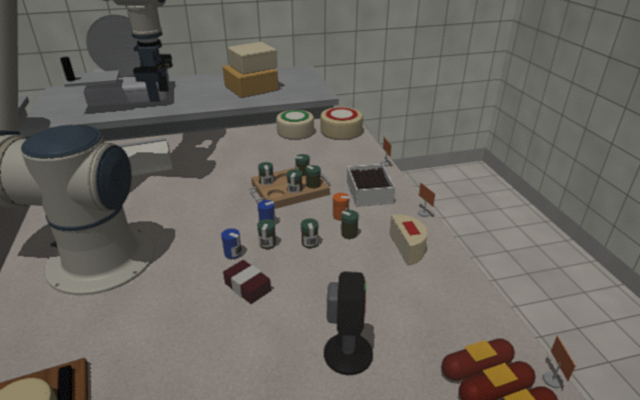

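The top view shows the board near (222,200). Four of its pockets hold jars, and the ones at about (207,203) and (240,218) are empty. The loose green jars are at (316,161), (320,200) and (311,240), and the scanner is at (455,205). I'll enlarge the image next.

```bash
python3 - <<'E'
import cv2,numpy as np
d=np.load("top0.npz")["image"][:,:,::-1]
a=cv2.resize(d[145:255,180:340],None,fx=5,fy=5,interpolation=cv2.INTER_CUBIC); cv2.imwrite("pics/c1.png",a)
a=cv2.resize(d[175:235,420:495],None,fx=8,fy=8,interpolation=cv2.INTER_CUBIC); cv2.imwrite("pics/c2.png",np.clip(a.astype(float)*2,0,255))
E
```

```text
[ WARN:0@0.087] global loadsave.cpp:1063 imwrite_ Unsupported depth image for selected encoder is fallbacked to CV_8U.
```

View pics/c1.png

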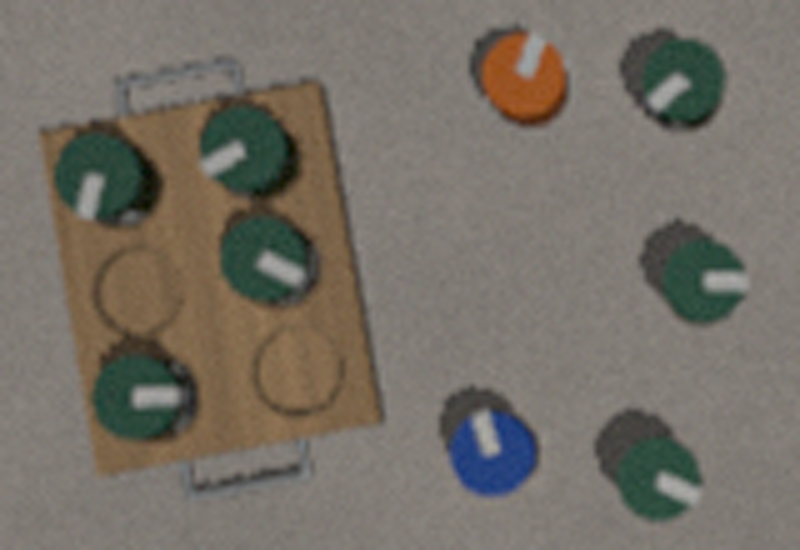

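View pics/c2.png

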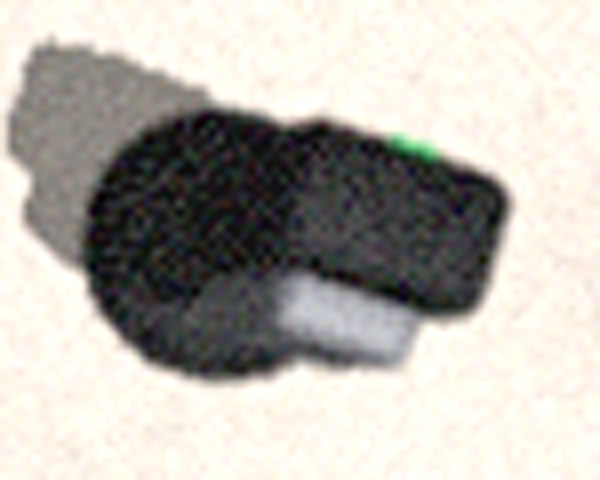

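```bash
cat > h.py <<'E'
import numpy as np,cv2
def cloud(d):
    K,T=d["intrinsics"],d["camera_from_world"]; z=d["depth"]
    v,u=np.mgrid[:z.shape[0],:z.shape[1]]
    P=np.stack([(u-K[0,2])/K[0,0]*z,(v-K[1,2])/K[1,1]*z,z,],-1)
    return (P-T[:3,3])@T[:3,:3]
def pix2w(d,u,v,z):
    K,T=d["intrinsics"],d["camera_from_world"]; R=T[:3,:3].T; c=-R@T[:3,3]
    r=R@np.array([(u-K[0,2])/K[0,0],(v-K[1,2])/K[1,1],1]); return c+r*(z-c[2])/r[2]
def lids(d,zl=0.07,box=(175,135,345,265)):
    u0,v0,u1,v1=box; im=d["image"].astype(np.uint8); W=cloud(d)
    m=np.zeros(im.shape[:2],np.uint8); m[v0:v1,u0:u1]=(np.abs(W[v0:v1,u0:u1,2]-zl)<.008)
    n,l,s,c=cv2.connectedComponentsWithStats(m)
    out=[]
    for i in range(1,n):
        if s[i,4]<60: continue
        p=np.argwhere(l==i)[:,::-1]
        q=np.array([pix2w(d,a,b,zl)[:2] for a,b in p])
        ctr,r=cv2.minEnclosingCircle(q.astype(np.float32))
        g=im[p[:,1],p[:,0]].astype(float); w=g.min(1)>110
        dr=q[w].mean(0)-ctr if w.any() else [0,0]
        o=g[~w].mean(0).round()
        out.append((q.mean(0),ctr,r,np.degrees(np.arctan2(dr[1],dr[0])),w.sum(),o))
    return out
E
python3 - <<'E'
from h import *
d=dict(np.load("top0.npz"))
np.set_printoptions(precision=4,suppress=True)
print("cam",-d["camera_from_world"][:3,:3].T@d["camera_from_world"][:3,3])
for z in(.07,.084): 
  for o in lids(d,z): print(z,o)
cr=lambda x,y:(180+x/5-.4,145+y/5-.4)
B=[pix2w(d,*cr(x,y),.028)[:2] for x,y in((41,128),(322,82),(383,422),(100,475))]
print(np.array(B))
for x,y in((139,291),(298,371)): print("pocket",pix2w(d,*cr(x,y),.028))
W=cloud(d)[175:235,420:495].reshape(-1,3)
p=W[(W[:,2]>.192)&(W[:,2]<.215)]; r=cv2.minAreaRect(p[:,:2].astype(np.float32)*1000); print("head",len(p),r,cv2.boxPoints(r))
p=W[(W[:,2]>.1)&(W[:,2]<.192)]; print("mid",p[::12])
p=W[(W[:,2]>.005)&(W[:,2]<.03)]; print("foot",cv2.minEnclosingCircle(p[:,:2].astype(np.float32)),len(p))
s=dict(np.load("side0.npz"))
im=s["image"][255:380,300:400,::-1]; cv2.imwrite("pics/c3.png",np.clip(cv2.resize(im,None,fx=4.5,fy=4.5,interpolation=cv2.INTER_CUBIC).astype(float)*2,0,255).astype(np.uint8))
E
```

```text
cam [ 0.4811 -0.0594  1.3806]
0.07 (array([0.6668, 0.0257]), (0.6668192148208618, 0.025435633957386017), 0.02431585267186165, np.float64(-14.229484295186163), np.int64(28), array([148.,  83.,  40.]))
0.07 (array([ 0.6649, -0.0664]), (0.664304256439209, -0.06644383072853088), 0.02461719699203968, np.float64(120.26715337712966), np.int64(30), array([50., 75., 63.]))
0.07 (array([ 0.5485, -0.0788]), (0.5488731861114502, -0.0791030153632164), 0.024165770038962364, np.float64(-84.3689799298437), np.int64(35), array([53., 78., 66.]))
0.07 (array([0.4494, 0.0418]), (0.4496205747127533, 0.04183759540319443), 0.02407446689903736, np.float64(22.001110129200836), np.int64(30), array([ 45.,  70., 124.]))
0.07 (array([ 0.4353, -0.0532]), (0.43517985939979553, -0.053759559988975525), 0.024082744494080544, np.float64(-112.03442031409611), np.int64(34), array([56., 82., 69.]))
0.084 (array([0.6222, 0.1834]), (0.6225067973136902, 0.18326915800571442), 0.024417385458946228, np.float64(112.43228636473465), np.int64(31), array([46., 71., 59.]))
0.084 (array([0.6064, 0.2658]), (0.6060100197792053, 0.2652
[... 1067 characters left out ...]
1607]
 [ 0.5342 -0.4221  0.172 ]
 [ 0.5309 -0.4222  0.189 ]
 [ 0.5284 -0.4225  0.1145]
 [ 0.5256 -0.4274  0.1167]
 [ 0.5225 -0.4301  0.1262]
 [ 0.5205 -0.4422  0.1912]
 [ 0.5182 -0.4403  0.1806]
 [ 0.5156 -0.4281  0.1773]
 [ 0.5155 -0.4571  0.1852]
 [ 0.5129 -0.4402  0.1806]
 [ 0.5114 -0.4253  0.1323]
 [ 0.5103 -0.4432  0.1794]
 [ 0.5102 -0.4715  0.1891]
 [ 0.5076 -0.439   0.184 ]
 [ 0.5078 -0.4717  0.1805]
 [ 0.505  -0.4341  0.1827]
 [ 0.505  -0.4646  0.186 ]
 [ 0.5025 -0.4352  0.1791]
 [ 0.5025 -0.4656  0.1826]
 [ 0.4998 -0.4449  0.1814]
 [ 0.4978 -0.4458  0.1363]
 [ 0.4972 -0.463   0.1824]
 [ 0.4947 -0.4592  0.1779]]
foot ((0.5408453345298767, -0.49063926935195923), 0.123074471950531) 520
```

View pics/c3.png

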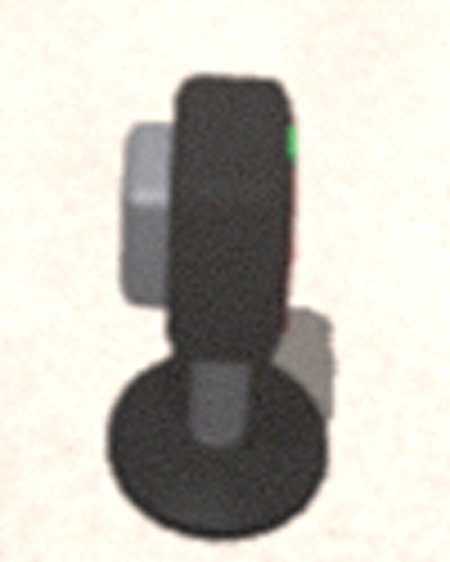

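The side view shows the red window on the +x side of the scanner, as a sliver at about (365,300) full-frame. So it looks along roughly (0.954, -0.299). I'll put jars B and C in the board first and keep A (0.665, -0.066) as the leftover one.

```bash
cat > go.py <<'E'
# go.py x y z closing_deg tilt_deg [rows]: prints the per-row tool shift/turn (repeat N times) from the present pose
import sys,numpy as np
from scipy.spatial.transform import Rotation as Ro
from bench import robot
def target(a,t):
    a,t=np.radians([a,t]); y=np.array([np.cos(a),np.sin(a),0]); x0=np.array([-y[1],y[0],0])
    z=np.array([0,0,-np.cos(t)])-x0*np.sin(t)   # tilt>0: fingers point towards -x0
    return Ro.from_matrix(np.stack([np.cross(y,z),y,z],1))
x,y,z,a,t=map(float,sys.argv[1:6]); o=robot.get_obs()
R=Ro.from_rotvec(o["tcp_rot"]); p=R.inv().apply(np.array([x,y,z])-o["eef_pos"]); w=(R.inv()*target(a,t)).as_rotvec()
N=int(sys.argv[6]) if len(sys.argv)>6 else max(1,int(np.ceil(max(np.abs(p).max()/.055,np.linalg.norm(p)/.06,np.linalg.norm(w)/.18))))
M=sum(Ro.from_rotvec(w*k/N).as_matrix() for k in range(N))
print("N",N,"shift",np.linalg.solve(M,p).round(4).tolist(),"turn",(w/N).round(4).tolist(),"clock",round(o["clock"],2),"F",o["wrist_force"].round(1),"gap",o["finger_gap"].round(4),"grip",round(float(o["grip_force"]),1),"q",o["joint_positions"].round(2))
E
python3 go.py .5488 -.0790 .16 100.7 0
```

```text
Traceback (most recent call last):
  File "go.py", line 13, in <module>
    print("N",N,"shift",np.linalg.solve(M,p).round(4).tolist(),"turn",(w/N).round(4).tolist(),"clock",round(o["clock"],2),"F",o["wrist_force"].round(1),"gap",o["finger_gap"].round(4),"grip",round(float(o["grip_force"]),1),"q",o["joint_positions"].round(2))
                                                                                                                                                              ^^^^^^^^^^^^^^^^^^^^^
AttributeError: 'float' object has no attribute 'round'
```

```bash
python3 - <<'E'
from h import *; from bench import robot
A=[]
for i in range(6):
    d=robot.get_image("top"); K=d["intrinsics"]
    for c0,zl in(((.6645,-.0664),.07),((.5488,-.079),.07),((.435,-.0536),.07)):
        # rectified 0.5 mm/px view of the lid plane, x right, y up
        g=np.arange(-30,30.1,.5)/1000; X,Y=np.meshgrid(g+c0[0],g+c0[1])
        P=np.stack([X,Y,np.full_like(X,zl)],-1)@d["camera_from_world"][:3,:3].T+d["camera_from_world"][:3,3]
        q=P@K.T; r=cv2.remap(d["image"].astype(np.float32),(q[...,0]/q[...,2]).astype(np.float32),(q[...,1]/q[...,2]).astype(np.float32),cv2.INTER_LINEAR)
        A.append(r)
for j in range(3):
    r=np.mean(A[j::3],0); g=np.arange(-30,30.1,.5); X,Y=np.meshgrid(g,g); mn=r.min(2)
    rad=np.hypot(X,Y); w=np.clip(mn-85,0,None)*(rad<23)*(r[...,1]-r[...,0]<15)
    mx,my=(w*X).sum()/w.sum(),(w*Y).sum()/w.sum()
    C=np.cov(np.stack([X.ravel(),Y.ravel()]),aweights=w.ravel()); e,v=np.linalg.eigh(C); ax=v[:,1]; 
    if ax@[mx,my]<0: ax=-ax
    lid=((r[...,1]-r[...,0])>9).astype(np.uint8); 
    print(j,"centroid",mx,my,"dir",np.degrees(np.arctan2(my,mx)),"pca",np.degrees(np.arctan2(ax[1],ax[0])),e)
    if j==0: cv2.imwrite("pics/A.png",cv2.resize(np.clip(r[::-1,:,::-1]*1.5,0,255).astype(np.uint8),None,fx=4,fy=4))
E
```

```text
0 centroid -5.503879010121279 9.601350598949216 dir 119.82306339647762 pca 129.83939212000243 [ 8.37779252 43.55794268]
1 centroid 0.8116605785674282 -11.298858026850924 dir -85.8911795745389 pca -93.75754104939487 [10.87993483 43.87226452]
2 centroid -4.233019435891426 -9.899125332411714 dir -113.15230276354323 pca -116.56333543922572 [18.31977078 49.7160089 ]
```

View pics/A.png

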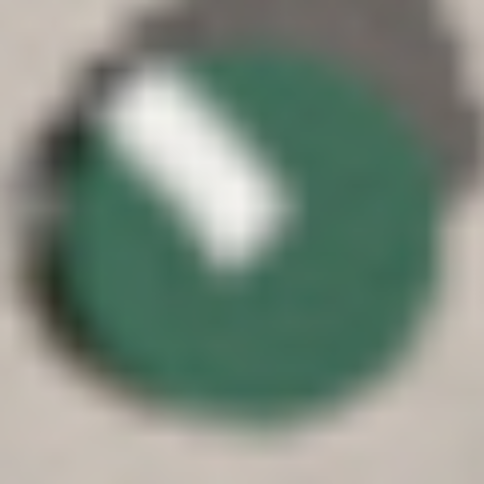

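Averaged top view of jar A: the lid centre is at (252,232), so the jar is at about (0.666, -0.065). The seal runs towards (135,85), which puts the label at about 129.5° in the world frame.

```bash
sed -i 's/o\["finger_gap"\].round(4)/round(float(o["finger_gap"]),4)/' go.py; python3 go.py .5498 -.0780 .16 100.7 0
```

```text
N 13 shift [-0.0326, -0.0507, 0.0041] turn [-0.0, -0.0, -0.0359] clock 0.4 F [-0.3  0.6  0.5] gap 0.0909 grip 0.0 q [ 1.2   0.49  1.35  0.    1.3  -0.1 ]
```

```bash
python3 -m pendant '[[[-0.0326,-0.0507,0.0041],[0,0,-0.0359],0.8],[[-0.0326,-0.0507,0.0041],[0,0,-0.0359],0.8],[[-0.0326,-0.0507,0.0041],[0,0,-0.0359],0.8],[[-0.0326,-0.0507,0.0041],[0,0,-0.0359],0.8],[[-0.0326,-0.0507,0.0041],[0,0,-0.0359],0.8]]' >/dev/null
python3 -m pendant '[[[-0.0326,-0.0507,0.0041],[0,0,-0.0359],0.8],[[-0.0326,-0.0507,0.0041],[0,0,-0.0359],0.8],[[-0.0326,-0.0507,0.0041],[0,0,-0.0359],0.8],[[-0.0326,-0.0507,0.0041],[0,0,-0.0359],0.8],[[-0.0326,-0.0507,0.0041],[0,0,-0.0359],0.8]]' >/dev/null
python3 -m pendant '[[[-0.0326,-0.0507,0.0041],[0,0,-0.0359],0.8],[[-0.0326,-0.0507,0.0041],[0,0,-0.0359],0.8],[[-0.0326,-0.0507,0.0041],[0,0,-0.0359],0.8],[[0,0,0],[0,0,0],0.8]]'
python3 go.py .5498 -.0780 .026 100.7 0 3
```

```text
clock: 2.15
eef_pos: [0.5521, -0.0813, 0.1602]
tcp_rot: [-0.289, 3.127, -0.001]
wrist_force: [-0.5, 1.3, -0.5]
finger_gap: 0.0729
grip_force: 0.0
N 3 shift [0.0006, 0.0013, 0.0447] turn [-0.0003, 0.0004, -0.0008] clock 2.15 F [-0.5  1.3 -0.5] gap 0.0729 grip 0.0 q [-0.25  0.46  1.58 -0.    1.1  -2.01]
```

```bash
python3 -m pendant '[[[0.001,0.0035,0.045],[0,0,0],0.8],[[0,0,0.045],[0,0,0],0.8],[[0,0,0.044],[0,0,0],0.8],[[0,0,0],[0,0,0],0.8]]' >/dev/null
python3 go.py .5498 -.0780 .026 100.7 0 1
python3 -m pendant '[[[0,0,0],[0,0,0],0.4],[[0,0,0],[0,0,0],0.4],[[0,0,0],[0,0,0],0.4],[[0,0,0],[0,0,0],0.4],[[0,0,0],[0,0,0],0.4]]' 30
python3 go.py .5498 -.0780 .026 100.7 0 1
```

```text
N 1 shift [-0.0032, -0.0047, -0.0014] turn [0.0023, -0.005, 0.0004] clock 2.65 F [-0.5 -0.3  1.2] gap 0.073 grip 0.0 q [-0.24  0.65  1.71  0.    0.79 -2.  ]
clock: 3.28
eef_pos: [0.549, -0.0752, 0.0281]
tcp_rot: [-0.293, 3.126, -0.001]
wrist_force: [-0.4, -0.2, 12.7]
finger_gap: 0.0473
grip_force: 30.0
N 1 shift [-0.0003, -0.0029, 0.0021] turn [-0.0011, 0.0023, 0.0001] clock 3.27 F [-0.4 -0.2 12.7] gap 0.0473 grip 30.0 q [-0.24  0.64  1.7  -0.    0.79 -2.  ]
```

```bash
python3 -m pendant '[[[0,0,-0.04],[0,0,0],0.4],[[0,0,-0.05],[0,0,0],0.4],[[0,0,-0.05],[0,0,0],0.4],[[0,0,0],[0,0,0],0.4],[[0,0,0],[0,0,0],0.4]]' 
python3 go.py .5454 .2543 .16 100.7 0 6
```

```text
clock: 3.9
eef_pos: [0.5476, -0.0748, 0.1664]
tcp_rot: [0.293, -3.128, -0.0]
wrist_force: [0.0, -0.6, -2.4]
finger_gap: 0.0476
grip_force: 30.0
N 6 shift [-0.0098, 0.054, 0.0011] turn [0.0, -0.0, 0.0] clock 3.9 F [ 0.  -0.6 -2.4] gap 0.0476 grip 30.0 q [-0.24  0.45  1.58  0.    1.11 -2.  ]
```

```bash
python3 -m pendant '[[[-0.0098,0.054,0.001],[0,0,0],0.4],[[-0.0098,0.054,0.001],[0,0,0],0.4],[[-0.0098,0.054,0.001],[0,0,0],0.4],[[-0.0098,0.054,0.001],[0,0,0],0.4],[[-0.0098,0.054,0.001],[0,0,0],0.4]]' >/dev/null
python3 -m pendant '[[[-0.0098,0.054,0.001],[0,0,0],0.4],[[0,0,0],[0,0,0],0.4],[[0,0,0],[0,0,0],0.4],[[0,0,0],[0,0,0],0.4]]'
python3 go.py .5454 .2543 .065 100.7 0 2
```

```text
clock: 5.03
eef_pos: [0.5454, 0.2532, 0.16]
tcp_rot: [0.291, -3.127, 0.001]
wrist_force: [-0.5, -0.4, -2.5]
finger_gap: 0.0476
grip_force: 30.0
N 2 shift [-0.0001, 0.0006, 0.0475] turn [-0.0002, -0.0006, -0.0005] clock 5.03 F [-0.5 -0.4 -2.5] gap 0.0476 grip 30.0 q [ 0.34  0.52  1.47 -0.    1.16 -1.42]
```

```bash
python3 -m pendant '[[[0,0.001,0.05],[0,0,0],0.4],[[0,0,0.045],[0,0,0],0.4],[[0,0,0],[0,0,0],0.4],[[0,0,0],[0,0,0],0.4]]' 
python3 -m pendant '[[[0,0,0.006],[0,0,0],0.4],[[0,0,0.005],[0,0,0],0.4],[[0,0,0],[0,0,0],0.4],[[0,0,0],[0,0,0],0.4]]'
python3 go.py .5454 .2543 .042 100.7 0 2
```

```text
clock: 5.52
eef_pos: [0.5464, 0.2551, 0.0671]
tcp_rot: [-0.292, 3.127, 0.001]
wrist_force: [0.5, -0.0, -1.6]
finger_gap: 0.0478
grip_force: 30.0
clock: 6.02
eef_pos: [0.5455, 0.2554, 0.0548]
tcp_rot: [-0.293, 3.128, 0.0]
wrist_force: [-0.4, -0.3, -1.7]
finger_gap: 0.0478
grip_force: 30.0
N 2 shift [0.0001, -0.0005, 0.0064] turn [0.0, 0.0001, 0.0001] clock 6.03 F [-0.4 -0.3 -1.7] gap 0.0478 grip 30.0 q [ 0.34  0.65  1.56 -0.    0.93 -1.42]
```

```bash
python3 -m pendant '[[[0,-0.0008,0.003],[0,0,0],0.4],[[0,0,0.003],[0,0,0],0.4],[[0,0,0],[0,0,0],0.4],[[0,0,0],[0,0,0],0.4]]'
```

```text
clock: 6.52
eef_pos: [0.5455, 0.2546, 0.0485]
tcp_rot: [0.293, -3.128, 0.0]
wrist_force: [-1.1, 1.1, -2.6]
finger_gap: 0.0477
grip_force: 30.0
```

Going in freely. I'll lower it onto the pocket floor.

```bash
python3 -m pendant '[[[0,0,0.003],[0,0,0],0.4],[[0,0,0.003],[0,0,0],0.4],[[0,0,0],[0,0,0],0.4],[[0,0,0],[0,0,0],0.4]]'
```

```text
clock: 7.02
eef_pos: [0.5455, 0.2546, 0.0425]
tcp_rot: [0.293, -3.128, -0.0]
wrist_force: [-0.6, 1.8, -4.2]
finger_gap: 0.0474
grip_force: 30.0
```

```bash
python3 -m pendant '[[[0,0,0.001],[0,0,0],0.4],[[0,0,0.001],[0,0,0],0.4],[[0,0,0],[0,0,0],0.4],[[0,0,0],[0,0,0],0.4]]'
```

```text
clock: 7.52
eef_pos: [0.5456, 0.2547, 0.042]
tcp_rot: [-0.293, 3.127, 0.0]
wrist_force: [-7.8, 0.6, 22.9]
finger_gap: 0.0474
grip_force: 30.0
```

```bash
python3 -m pendant '[[[0,0,-0.001],[0,0,0],0.65],[[0,0,0],[0,0,0],0.65],[[0,0,0],[0,0,0],0.65],[[0,0,-0.04],[0,0,0],0.65],[[0,0,-0.05],[0,0,0],0.65]]' 
python3 -m pendant '[[[0,0,-0.03],[0,0,0],0.7],[[0,0,0],[0,0,0],0.7],[[0,0,0],[0,0,0],0.7]]' >/dev/null
python3 go.py .4362 -.0525 .16 100.7 0
```

```text
clock: 8.15
eef_pos: [0.5449, 0.2542, 0.1317]
tcp_rot: [0.293, -3.125, 0.001]
wrist_force: [1.1, -0.3, 0.6]
finger_gap: 0.0591
grip_force: 0.0
N 6 shift [0.0273, -0.0469, 0.0002] turn [-0.0, -0.0002, 0.0] clock 8.53 F [-0.4 -0.5 -1. ] gap 0.0641 grip 0.0 q [ 0.34  0.52  1.47 -0.    1.16 -1.42]
```

```bash
python3 -m pendant '[[[0.0273,-0.0469,0],[0,0,0],0.75],[[0.0273,-0.0469,0],[0,0,0],0.75],[[0.0273,-0.0469,0],[0,0,0],0.75],[[0.0273,-0.0469,0],[0,0,0],0.75],[[0.0273,-0.0469,0],[0,0,0],0.75]]' >/dev/null
python3 -m pendant '[[[0.0273,-0.0469,0],[0,0,0],0.75],[[0,0,0],[0,0,0],0.75],[[0,0,0],[0,0,0],0.75],[[0,0,0],[0,0,0],0.75]]' >/dev/null
python3 - <<'E'
from h import *; from bench import robot
d=robot.get_image("top"); np.savez("t2.npz",**d)
for z in(.07,.084):
  for o in lids(d,z): print(z,o[0].round(4),np.round(o[1],4),round(o[2],4),o[5])
E
python3 go.py .4362 -.0525 .026 100.7 0 3
```

```text
0.07 [0.6668 0.0257] [0.6668 0.0256] 0.0243 [154.  86.  41.]
0.07 [ 0.6648 -0.0665] [ 0.6643 -0.0664] 0.0246 [52. 78. 66.]
0.084 [0.622  0.1836] [0.6225 0.1833] 0.0244 [48. 74. 62.]
0.084 [0.6062 0.2656] [0.6058 0.2656] 0.0247 [48. 73. 61.]
0.084 [0.5596 0.1715] [0.5597 0.1709] 0.0247 [51. 76. 63.]
0.084 [0.5447 0.2517] [0.5455 0.2518] 0.0247 [50. 75. 62.]
0.084 [0.4814 0.2412] [0.4816 0.2413] 0.0244 [48. 74. 62.]
N 3 shift [0.0003, -0.0003, 0.0451] turn [0.0001, -0.0002, 0.0006] clock 9.7 F [ 0.1  0.4 -0.8] gap 0.0682 grip 0.0 q [-0.25  0.31  1.85  0.    0.98 -2.01]
```

```bash
python3 -m pendant '[[[0,0,0.045],[0,0,0],0.75],[[0,0,0.045],[0,0,0],0.75],[[0,0,0.044],[0,0,0],0.75],[[0,0,0],[0,0,0],0.75],[[0,0,0],[0,0,0],0.75]]' >/dev/null
python3 -m pendant '[[[0,0,0],[0,0,0],0.4],[[0,0,0],[0,0,0],0.4],[[0,0,0],[0,0,0],0.4],[[0,0,0],[0,0,0],0.4],[[0,0,0],[0,0,0],0.4]]' 30
python3 -m pendant '[[[0,0,-0.04],[0,0,0],0.4],[[0,0,-0.05],[0,0,0],0.4],[[0,0,-0.05],[0,0,0],0.4],[[0,0,0],[0,0,0],0.4],[[0,0,0],[0,0,0],0.4]]' 
python3 go.py .4981 .1602 .16 100.7 0
```

```text
clock: 10.95
eef_pos: [0.4375, -0.0524, 0.0285]
tcp_rot: [-0.293, 3.126, -0.001]
wrist_force: [-0.8, 2.9, 14.8]
finger_gap: 0.0477
grip_force: 30.0
clock: 11.58
eef_pos: [0.4365, -0.0523, 0.1673]
tcp_rot: [0.293, -3.128, -0.0]
wrist_force: [-0.3, -0.3, -3.0]
finger_gap: 0.0474
grip_force: 30.0
N 4 shift [-0.025, 0.0493, 0.0018] turn [0.0, -0.0, 0.0] clock 11.57 F [-0.3 -0.3 -3. ] gap 0.0474 grip 30.0 q [-0.26  0.3   1.84 -0.    1.   -2.01]
```

```bash
python3 -m pendant '[[[-0.025,0.0493,0],[0,0,0],0.4],[[-0.025,0.0493,0],[0,0,0],0.4],[[-0.025,0.0493,0],[0,0,0],0.4],[[-0.025,0.0493,0.007],[0,0,0],0.4],[[0,0,0],[0,0,0],0.4]]' >/dev/null
python3 -m pendant '[[[0,0,0],[0,0,0],0.4],[[0,0,0],[0,0,0],0.4]]'
python3 go.py .4981 .1602 .068 100.7 0 2
```

```text
clock: 12.45
eef_pos: [0.498, 0.1589, 0.1601]
tcp_rot: [0.291, -3.127, 0.0]
wrist_force: [-0.6, 0.7, -2.2]
finger_gap: 0.0476
grip_force: 30.0
N 2 shift [-0.0002, 0.0006, 0.046] turn [-0.0001, -0.0007, -0.0005] clock 12.45 F [-0.6  0.7 -2.2] gap 0.0476 grip 30.0 q [ 0.19  0.42  1.66 -0.    1.06 -1.56]
```

```bash
python3 -m pendant '[[[0,0.0005,0.046],[0,0,0],0.4],[[0,0,0.046],[0,0,0],0.4],[[0,0,0],[0,0,0],0.4],[[0,0,0],[0,0,0],0.4]]' >/dev/null
python3 -m pendant '[[[0,0,0.006],[0,0,0],0.4],[[0,0,0.004],[0,0,0],0.4],[[0,0,0],[0,0,0],0.4],[[0,0,0],[0,0,0],0.4]]'
python3 go.py .4981 .1602 .05 100.7 0 1
```

```text
clock: 13.45
eef_pos: [0.4985, 0.1605, 0.0588]
tcp_rot: [-0.293, 3.128, 0.0]
wrist_force: [-0.0, -0.1, -1.9]
finger_gap: 0.0476
grip_force: 30.0
N 1 shift [0.0005, -0.0003, 0.0088] turn [-0.0, 0.0002, 0.0002] clock 13.45 F [-0.  -0.1 -1.9] gap 0.0476 grip 30.0 q [ 0.2   0.57  1.76 -0.    0.82 -1.56]
```

```bash
python3 -m pendant '[[[0,0,0.004],[0,0,0],0.4],[[0,0,0.004],[0,0,0],0.4],[[0,0,0],[0,0,0],0.4],[[0,0,0],[0,0,0],0.4]]'
```

```text
clock: 13.95
eef_pos: [0.4984, 0.1605, 0.0506]
tcp_rot: [0.293, -3.128, 0.0]
wrist_force: [-0.1, -0.1, -1.3]
finger_gap: 0.0474
grip_force: 30.0
```

```bash
python3 -m pendant '[[[0,0,0.004],[0,0,0],0.4],[[0,0,0.0035],[0,0,0],0.4],[[0,0,0],[0,0,0],0.4],[[0,0,0],[0,0,0],0.4]]'
python3 -m pendant '[[[0,0,0.001],[0,0,0],0.4],[[0,0,0],[0,0,0],0.4],[[0,0,0],[0,0,0],0.4]]'
```

```text
clock: 14.45
eef_pos: [0.4984, 0.1605, 0.0431]
tcp_rot: [0.293, -3.128, 0.0]
wrist_force: [0.1, -0.4, -3.2]
finger_gap: 0.0473
grip_force: 30.0
clock: 14.82
eef_pos: [0.4985, 0.1605, 0.0426]
tcp_rot: [-0.293, 3.127, 0.0]
wrist_force: [-2.5, -0.7, 8.8]
finger_gap: 0.0477
grip_force: 30.0
```

Both board jars are seated. Now I'll release and move to jar A, with the tool tilted 25° about the closing line so I have reach at the scanner.

```bash
python3 -m pendant '[[[0,0,-0.001],[0,0,0],0.65],[[0,0,0],[0,0,0],0.65],[[0,0,0],[0,0,0],0.65],[[0,0,-0.04],[0,0,0],0.65],[[0,0,-0.05],[0,0,0],0.65]]' 
python3 -m pendant '[[[0,0,-0.06],[0,0,0],0.7],[[0,0,0],[0,0,0],0.7],[[0,0,0],[0,0,0],0.7]]' >/dev/null
python3 go.py .6384 -.0315 .18 39.5 25 10
```

```text
clock: 15.45
eef_pos: [0.4977, 0.1603, 0.1334]
tcp_rot: [0.293, -3.125, 0.0]
wrist_force: [1.3, 0.3, 0.2]
finger_gap: 0.0593
grip_force: 0.0
N 10 shift [-0.0193, -0.0149, 0.0058] turn [0.0233, -0.0394, 0.1051] clock 15.82 F [-0.7  0.5 -0.2] gap 0.0638 grip 0.0 q [ 0.2   0.38  1.62  0.    1.14 -1.56]
```

```bash
python3 -m pendant '[[[-0.0193,-0.0149,0.0058],[0.0233,-0.0394,0.1051],0.8],[[-0.0193,-0.0149,0.0058],[0.0233,-0.0394,0.1051],0.8],[[-0.0193,-0.0149,0.0058],[0.0233,-0.0394,0.1051],0.8],[[-0.0193,-0.0149,0.0058],[0.0233,-0.0394,0.1051],0.8],[[-0.0193,-0.0149,0.0058],[0.0233,-0.0394,0.1051],0.8]]' >/dev/null
python3 -m pendant '[[[-0.0193,-0.0149,0.0058],[0.0233,-0.0394,0.1051],0.8],[[-0.0193,-0.0149,0.0058],[0.0233,-0.0394,0.1051],0.8],[[-0.0193,-0.0149,0.0058],[0.0233,-0.0394,0.1051],0.8],[[-0.0193,-0.0149,0.0058],[0.0233,-0.0394,0.1051],0.8],[[-0.0193,-0.0149,0.0058],[0.0233,-0.0394,0.1051],0.8]]' >/dev/null
python3 -m pendant '[[[0,0,0],[0,0,0],0.8],[[0,0,0],[0,0,0],0.8],[[0,0,0],[0,0,0],0.8]]'
python3 - <<'E'
from h import *; from bench import robot
d=robot.get_image("top")
for o in lids(d,.084): print(o[0].round(4),np.round(o[1],4),round(o[2],4),o[3:])
E
python3 go.py .6384 -.0315 .139 39.5 25
```

```text
clock: 17.45
eef_pos: [0.6385, -0.031, 0.1795]
tcp_rot: [1.165, 2.475, -0.259]
wrist_force: [-0.4, -0.5, 0.2]
finger_gap: 0.073
grip_force: 0.0
[0.615  0.2755] [0.6082 0.269 ] 0.0232 (np.float64(0.0), np.int64(0), array([52., 75., 63.]))
[0.4781 0.2555] [0.4784 0.2523] 0.0193 (np.float64(0.0), np.int64(0), array([33., 46., 40.]))
[0.4846 0.1528] [0.4884 0.1542] 0.0214 (np.float64(0.0), np.int64(0), array([48., 56., 51.]))
N 1 shift [0.017, -0.0004, 0.037] turn [0.0002, -0.0004, 0.0009] clock 17.5 F [ 0.9 -0.2 -0.3] gap 0.0726 grip 0.0 q [ 0.04  0.47  1.61 -0.47  0.85 -0.37]
```

```bash
python3 -m pendant '[[[0.017,0,0.037],[0,0,0],0.8],[[0,0,0.03],[0,0,0],0.8],[[0,0,0.03],[0,0,0],0.8],[[0,0,0],[0,0,0],0.8],[[0,0,0],[0,0,0],0.8]]' >/dev/null
python3 go.py .6707 -.0707 .030 39.5 25 2
python3 -c "
from bench import robot;import cv2,numpy as np
d=robot.get_image('side')['image'][170:270,260:420,::-1];cv2.imwrite('pics/s3.png',np.clip(cv2.resize(d,None,fx=5,fy=5,interpolation=cv2.INTER_CUBIC).astype(float)*1.4,0,255).astype(np.uint8))"
```

```text
N 2 shift [0.0004, -0.0003, 0.0306] turn [0.0002, 0.0003, -0.0001] clock 18.12 F [-0.2  0.4 -0.2] gap 0.0728 grip 0.0 q [ 0.01  0.61  1.66 -0.57  0.66 -0.26]
```

View pics/s3.png

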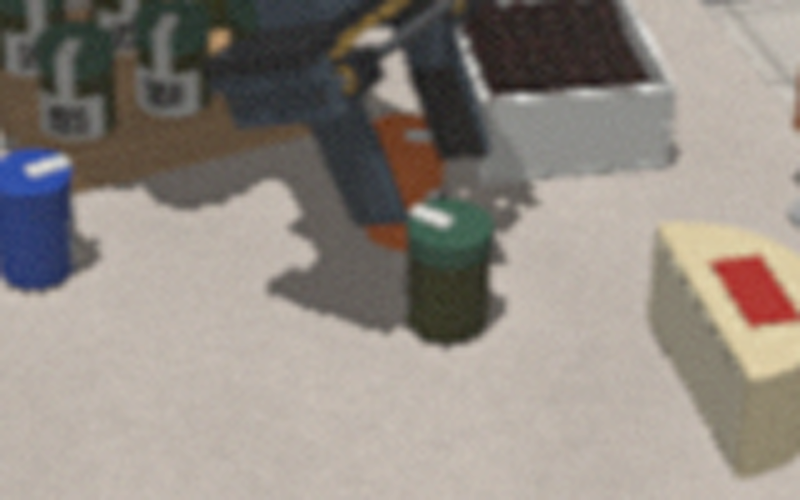

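The picture shows the open fingers above and behind jar A (lid at about (450,220) in the crop), lined up along the slant. The orange jar behind it is clear.

```bash
python3 -m pendant '[[[0.0003,-0.0003,0.03],[0,0,0],0.8],[[0.0003,-0.0003,0.031],[0,0,0],0.8],[[0,0,0],[0,0,0],0.8],[[0,0,0],[0,0,0],0.8]]'
python3 -m pendant '[[[0,0,0],[0,0,0],0.4],[[0,0,0],[0,0,0],0.4],[[0,0,0],[0,0,0],0.4],[[0,0,0],[0,0,0],0.4],[[0,0,0],[0,0,0],0.4]]' 35
python3 go.py .6707 -.0707 .030 39.5 25
```

```text
clock: 18.68
eef_pos: [0.6709, -0.0708, 0.0308]
tcp_rot: [1.167, 2.473, -0.258]
wrist_force: [-0.1, 0.3, 0.0]
finger_gap: 0.0731
grip_force: 0.0
clock: 19.3
eef_pos: [0.6708, -0.071, 0.0298]
tcp_rot: [1.167, 2.473, -0.258]
wrist_force: [-2.3, 3.1, 6.1]
finger_gap: 0.0471
grip_force: 35.0
N 1 shift [0.0002, 0.0002, -0.0003] turn [0.0005, 0.0007, -0.0004] clock 19.3 F [-2.3  3.1  6.1] gap 0.0471 grip 35.0 q [-0.03  0.71  1.66 -0.64  0.57 -0.21]
```

```bash
python3 go.py .6708 -.0710 .17 39.5 25 4; python3 -m pendant '[[[0.0145,0,-0.0317],[0,0,0],0.4],[[0.0145,0,-0.0317],[0,0,0],0.4],[[0.0145,0,-0.0317],[0,0,0],0.4],[[0.0145,0,-0.0317],[0,0,0],0.4],[[0,0,0],[0,0,0],0.4]]'
python3 go.py .693 -.24 .175 72.6 25 6
```

```text
N 4 shift [-0.0148, 0.0, -0.0318] turn [0.0001, 0.0002, -0.0001] clock 19.3 F [-2.3  3.1  6.1] gap 0.0471 grip 35.0 q [-0.03  0.71  1.66 -0.64  0.57 -0.21]
clock: 19.92
eef_pos: [0.6028, 0.012, 0.1211]
tcp_rot: [1.165, 2.473, -0.257]
wrist_force: [0.4, -0.0, -0.9]
finger_gap: 0.0474
grip_force: 35.0
N 6 shift [-0.0379, -0.025, 0.0078] turn [-0.0404, 0.0002, -0.0872] clock 19.93 F [ 0.4 -0.  -0.9] gap 0.0474 grip 35.0 q [ 0.13  0.52  1.74 -0.57  0.73 -0.16]
```

I typed the x shift with the wrong sign, so the lift went diagonally. Before going on I'll check that nothing was touched.

```bash
python3 -m pendant '[[[0,0,-0.03],[0,0,0],0.4],[[0,0,0],[0,0,0],0.4],[[0,0,0],[0,0,0],0.4]]'
python3 -c "
from bench import robot;import cv2,numpy as np
d=robot.get_image('side');np.savez('s4.npz',**d);d=d['image'][120:270,200:440,::-1];cv2.imwrite('pics/s4.png',np.clip(cv2.resize(d,None,fx=3.3,fy=3.3,interpolation=cv2.INTER_CUBIC).astype(float)*1.4,0,255).astype(np.uint8))
s=np.load('side0.npz')
o=np.load('s4.npz')
for im in(s['image'],o['image']):
    h=cv2.cvtColor(im[150:300,300:400].astype(np.uint8),cv2.COLOR_RGB2HSV); m=(h[...,0]<13)&(h[...,1]>150)&(h[...,2]>60); p=np.argwhere(m)[:,::-1]+[300,150]; print(len(p),np.percentile(p,[2,50,98],axis=0).tolist())
"
python3 go.py .693 -.24 .175 72.6 25 8
```

```text
clock: 20.3
eef_pos: [0.595, 0.02, 0.1459]
tcp_rot: [1.168, 2.474, -0.259]
wrist_force: [-1.4, 0.4, -2.7]
finger_gap: 0.0473
grip_force: 35.0
255 [[334.0, 152.08], [339.0, 204.0], [388.0, 218.0]]
300 [[333.0, 152.0], [339.0, 205.0], [388.0, 218.0]]
N 8 shift [-0.0282, -0.0193, 0.0091] turn [-0.0307, -0.0001, -0.0655] clock 20.35 F [-0.1  0.7 -1.7] gap 0.0479 grip 35.0 q [ 0.15  0.48  1.72 -0.54  0.78 -0.18]
```

View pics/s4.png

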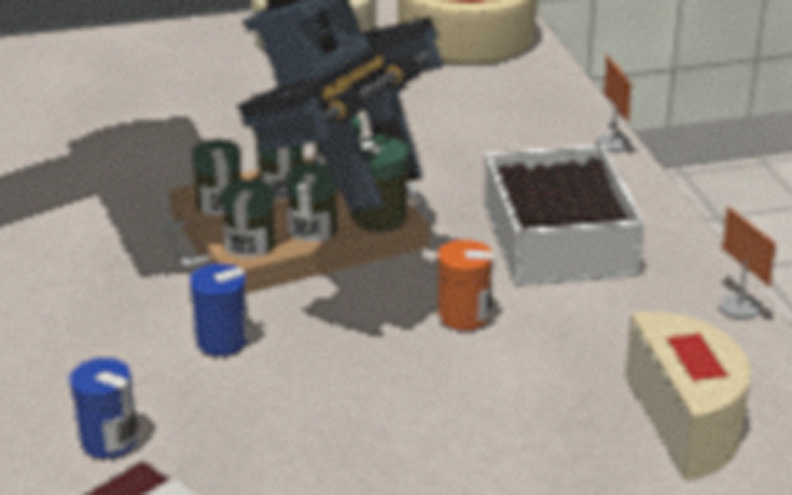

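The jar is held upright, and the orange jar at (465,285) in the crop hasn't moved. I'll carry on to the scanner.

```bash
python3 -m pendant '[[[-0.0282,-0.0193,0.0091],[-0.0307,0,-0.0655],0.4],[[-0.0282,-0.0193,0.0091],[-0.0307,0,-0.0655],0.4],[[-0.0282,-0.0193,0.0091],[-0.0307,0,-0.0655],0.4],[[-0.0282,-0.0193,0.0091],[-0.0307,0,-0.0655],0.4],[[-0.0282,-0.0193,0.0091],[-0.0307,0,-0.0655],0.4]]' >/dev/null
python3 -m pendant '[[[-0.0282,-0.0193,0.0091],[-0.0307,0,-0.0655],0.4],[[-0.0282,-0.0193,0.0091],[-0.0307,0,-0.0655],0.4],[[-0.0282,-0.0193,0.0091],[-0.0307,0,-0.0655],0.4],[[0,0,0],[0,0,0],0.4],[[0,0,0],[0,0,0],0.4]]'
python3 go.py .693 -.5065 .1528 72.6 25 8
```

```text
clock: 21.6
eef_pos: [0.6921, -0.2391, 0.1747]
tcp_rot: [0.412, 2.679, -0.089]
wrist_force: [-0.5, 0.9, -2.0]
finger_gap: 0.0476
grip_force: 35.0
N 8 shift [-0.008, -0.0319, 0.0067] turn [0.0001, -0.0002, -0.0002] clock 21.6 F [-0.5  0.9 -2. ] gap 0.0476 grip 35.0 q [-0.44  0.51  1.53  0.1   0.66 -1.77]
```

```bash
python3 -m pendant '[[[-0.008,-0.0319,0.0067],[0,0,0],0.4],[[-0.008,-0.0319,0.0067],[0,0,0],0.4],[[-0.008,-0.0319,0.0067],[0,0,0],0.4],[[-0.008,-0.0319,0.0067],[0,0,0],0.4]]' >/dev/null
python3 -m pendant '[[[-0.008,-0.0319,0.0067],[0,0,0],0.4],[[-0.008,-0.0319,0.0067],[0,0,0],0.4],[[-0.008,-0.0319,0.0067],[0,0,0],0.4],[[-0.008,-0.0319,0.0067],[0,0,0],0.4],[[0,0,0],[0,0,0],0.4]]' >/dev/null
python3 -m pendant '[[[0,0,0],[0,0,0],0.4],[[0,0,0],[0,0,0],0.4],[[0,0,0],[0,0,0],0.4]]'
python3 go.py .693 -.5065 .1528 72.6 25 1
python3 - <<'E'
from h import *; from bench import robot
s=robot.get_image('side');t=robot.get_image('top');np.savez('s5.npz',**s);np.savez('t5.npz',**t)
for o in lids(t,.084): print(o[0].round(4),np.round(o[1],4),round(o[2],4),o[5])
for o in lids(t,.07): print(o[0].round(4),o[5])
a=cv2.resize(s['image'][210:380,290:450,::-1],None,fx=3.4,fy=3.4,interpolation=cv2.INTER_CUBIC)
cv2.imwrite('pics/f5.png',np.clip(a.astype(float)*1.6,0,255).astype(np.uint8))
E
```

```text
clock: 23.1
eef_pos: [0.6942, -0.5058, 0.1547]
tcp_rot: [0.408, 2.677, -0.089]
wrist_force: [-0.4, -0.5, -1.7]
finger_gap: 0.0475
grip_force: 35.0
N 1 shift [0.0016, -0.001, 0.0013] turn [0.0015, 0.0005, 0.0008] clock 23.1 F [-0.4 -0.5 -1.7] gap 0.0475 grip 35.0 q [-0.78  0.71  1.18  0.26  0.87 -2.18]
[0.6221 0.1834] [0.6218 0.1832] 0.0246 [51. 78. 65.]
[0.6063 0.2657] [0.606  0.2652] 0.0247 [51. 78. 65.]
[0.5593 0.1718] [0.5597 0.1713] 0.0243 [55. 82. 69.]
[0.5446 0.2519] [0.5451 0.252 ] 0.0243 [54. 80. 66.]
[0.4966 0.1576] [0.4968 0.1571] 0.0244 [56. 83. 69.]
[0.4816 0.2411] [0.4816 0.2406] 0.0251 [52. 79. 66.]
[0.6668 0.0254] [147.  82.  39.]
[0.4496 0.0418] [37. 49. 77.]
```

View pics/f5.png

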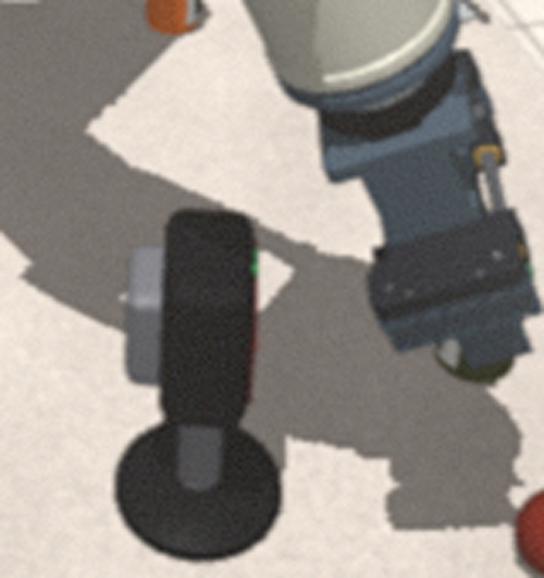

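```bash
python3 - <<'E'
from h import *
from scipy.spatial.transform import Rotation as Ro
from bench import robot
o=robot.get_obs(); R=Ro.from_rotvec(o["tcp_rot"]).as_matrix(); g=o["eef_pos"]-.019*R[:,2]; b=o["eef_pos"][2]-.0298
print("axis",g[:2].round(4),"bottom",round(b,4))
w=np.array([.567,-.467]); l=np.radians(-17.4); n=np.array([np.cos(l),np.sin(l)]); e=g[:2]-w
print("along",e@n-.024,"lateral",e@[-n[1],n[0]],"label z",b+.027)
s=dict(np.load("s5.npz")); K,T=s["intrinsics"],s["camera_from_world"]
pr=lambda p:(lambda q:(q[:2]/q[2]))(K@(T[:3,:3]@p+T[:3,3]))
P=lambda a,h:pr(np.array([g[0]+.024*np.cos(np.radians(a)),g[1]+.024*np.sin(np.radians(a)),b+h]))
for h in(.015,.025): print(h,{a:P(a,h).round(1).tolist() for a in(190,205,210,215,220,225,230,245,300)})
im=s["image"].astype(int)
for v in range(309,325): print(v,im[v,416:444].min(1))
E
```

```text
axis [ 0.6864 -0.5038] bottom 0.1248
along 0.10095473059119178 lateral 0.0006002171394785969 label z 0.15181767386752543
0.015 {190: [418.7, 313.2], 205: [421.0, 315.3], 210: [421.9, 315.9], 215: [422.8, 316.5], 220: [423.8, 317.0], 225: [424.9, 317.5], 230: [425.9, 317.9], 245: [429.3, 318.6], 300: [439.9, 316.1]}
0.025 {190: [419.4, 309.5], 205: [421.6, 311.6], 210: [422.5, 312.2], 215: [423.5, 312.8], 220: [424.5, 313.3], 225: [425.5, 313.7], 230: [426.6, 314.1], 245: [430.0, 314.9], 300: [440.6, 312.3]}
309 [39 36 40 38 44 50 56 54 46 39 40 42 39 38 42 45 39 39 41 41 42 40 40 42
 42 40 42 44]
310 [48 45 39 43 55 69 78 75 60 41 39 37 41 40 38 40 38 40 36 41 42 43 41 41
 40 46 46 42]
311 [57 62 48 46 64 78 81 82 71 50 37 38 38 40 40 40 42 41 40 40 41 41 39 42
 44 46 43 42]
312 [67 60 51 54 68 79 82 83 72 56 40 39 37 41 38 38 39 42 43 38 40 38 40 41
 41 42 44 40]
313 [64 55 55 66 76 80 84 83 71 49 37 39 38 40 44 38 40 41 41 41 40 42 40 39
 41 43 47 52]
314 [67 57 49 63 79 81 85 79 63 41 37 39 39 41 41 42 40 39 40 40 41 39 42 39
 39 58 77 89]
315 [ 69  63  46  49  70  79  82  83  62 
[... 448 characters left out ...]
 68  67  64  51  36  33  25  20  25  28  28  24  28  26  25  29
  26  29  21  25  39  73 107 129 131 133]
320 [ 68  70  70  71  68  64  57  42  36  27  25  23  26  26  26  26  23  27
  25  22  35  46  75 106 121 126 131 130]
321 [ 69  68  67  69  67  66  67  63  55  44  35  32  26  28  25  26  29  30
  30  39  69  92 112 124 127 125 129 129]
322 [ 69  69  68  69  68  69  66  68  66  63  60  54  52  42  40  41  43  43
  43  64 102 122 129 132 129 128 127 127]
323 [ 68  68  70  71  67  67  69  69  68  68  67  65  63  62  60  60  63  72
  75  90 114 128 131 130 128 127 127 127]
324 [ 66  68  69  70  70  69  68  66  67  66  70  69  70  69  64  69  73  97
 112 119 126 132 130 131 131 129 128 128]
```

```bash
python3 go.py .6930 -.5067 .153 69.8 25 2
```

```text
N 2 shift [0.0007, -0.0004, 0.0005] turn [0.011, 0.0003, 0.0224] clock 23.2 F [-0.5  0.6 -1.1] gap 0.0472 grip 35.0 q [-0.78  0.71  1.18  0.26  0.87 -2.18]
```

```bash
python3 -m pendant '[[[0.0007,-0.0004,0.0005],[0.011,0.0003,0.0224],0.4],[[0.0007,-0.0004,0.0005],[0.011,0.0003,0.0224],0.4],[[0,0,0],[0,0,0],0.4],[[0,0,0],[0,0,0],0.4],[[0,0,0],[0,0,0],0.4]]'
python3 go.py .6930 -.5067 .153 69.8 25 1
python3 -c "
from bench import robot
print(robot.sign_off())"
```

```text
clock: 23.82
eef_pos: [0.6929, -0.5073, 0.153]
tcp_rot: [0.476, 2.668, -0.105]
wrist_force: [-0.7, -0.0, -2.3]
finger_gap: 0.0476
grip_force: 35.0
N 1 shift [0.0001, 0.0006, -0.0] turn [-0.0001, -0.0, -0.0003] clock 23.82 F [-0.7 -0.  -2.3] gap 0.0476 grip 35.0 q [-0.77  0.71  1.19  0.23  0.85 -2.11]
the job is handed in; nothing more can be done
None
```

I've handed the job in at 23.8 s: both empty pockets now hold a jar seated right down, and the leftover jar is held upright about 10 cm from the scanner window, its bar code within a few degrees of square. One lift went diagonally because I typed a wrong sign, but a camera check showed the nearby orange jar hadn't moved; I didn't measure the cheese, butter or tub.

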